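# Set and lock the grind on the spice mill

### The arm

A 6-joint arm with a two-finger parallel gripper is mounted at the origin on the work surface. World frame = base frame: x ahead of the robot, y to its left, z up, the work surface at z = 0. Lengths are in m, angles in rad, forces in N, time in s.
With the tool pointing down it reaches from about 0.35 to 0.975 m from the base axis. Payload 7.1 kg.
Tool frame: the origin (TCP) lies between the finger pads; the fingertips stand 14 mm ahead of it and the grasp point (between the pads) lies 5 mm behind it (ctrl.tcp_to_tips is the z of the fingertips in the tool frame, in m); z points along the fingers, y is the direction in which the jaws open and shut (so a half turn about z gives the same grasp; the last joint's range is limited). The gripper opens to 88 mm and grips with 3 to 60 N. Pads are 20 mm wide; open, the fingers measure 115 mm over their backs; the gripper's body (75 mm by 178 mm) begins 61 mm behind the grasp point.
Start: joints at [1.26, 0.423, 1.63, -0, 1.089, -0.019], TCP at [0.18, 0.599, 0.237] pointing down, gripper open.
Joint ranges: [-3, 3], [-0.9, 2.11], [0.09, 2.58], [-1.31, 4.45], [0.11, 2.69], [-2.54, 2.54]. Speed limits (rad/s): [2.39, 2.39, 3.01, 3.14, 3.14, 3.14].

### API

Orientations are given as a unit quaternion [x, y, z, w].
In Python, from bench import ctrl, effector, kin, vision, recognise gives the robot as it stands. Calls block until the motion is done:
- ctrl.goto(position, orientation): joint-space move of the TCP to a pose.
- ctrl.move_straight(position, v=0.15, ori=None, f_stop=None): straight line of the TCP; ori=None keeps the orientation; v is the mean speed in m/s. With f_stop (N) it stops when the force on the tool has changed by that much, and returns True; else False.
- ctrl.movej(angles): joint-space move.
- effector.gripper_to(opening): opening from 0.0 (shut) to 1.0 (fully open); the grip force is fixed at half the most; returns when the fingers have stopped.
- ctrl.pause(seconds).
- kin.solve_ik(position, orientation): joint angles nearest the present ones, or None.
- vision.capture(name): name is "side" or "top"; returns the picture (400x640x3 uint8, red, green, blue); there is no depth.
- vision.camera_params(name): a dict with "K" (3x3 intrinsics, pixels), "origin" and "orientation" of the camera in the world. Camera axes: x right, y up, looking along -z (the intrinsics and any distortion apply to the point x, -y, -z); pixel columns grow to the right and rows downward; lengths in m; the calibration is good to about 2 mm. A picture is of the moment at which its call begins. camera_params takes no time and is no camera call.
A pose or a line that the arm cannot do raises ctrl.Unreachable and nothing moves.
- ctrl.close_job(): hands the job in, once; it reports no verdict.
Trained networks look in the newest picture that a camera, given by its name, has taken for a name from the list of things; names that differ only in an ending like _2 or _b are one class to them, and where a whole thing is asked for, a point or a joint stands for the part that bears it (a point fixed in the world has none). Each returns a list of dicts, best first, with "confidence" (0 to 1); they miss things now and then, are a little off and sometimes report something else, mostly with a low value. They report only what shows in the picture. A call takes as long as a camera call.
- recognise(query, camera): "point" ([x, y, z] in m, in world coordinates, good to about 4 mm: the middle of the surface that is visible of it).
Readings, each from a call of its own:
- ctrl.current_t(): time.
- ctrl.current_joints(): joint angles.
- ctrl.current_qd(): joint speeds.
- ctrl.current_joint_torque(): joint torques, N m.
- ctrl.current_position(): TCP position.
- ctrl.current_orientation(): TCP orientation.
- ctrl.current_contact_force(): force on the tool from outside, world axes, zero at the start.
- ctrl.current_ft_torque(): the same for the moment, N m.
- ctrl.current_finger_gap(): opening from 0.0 (shut) to 1.0 (fully open).
Only numpy, scipy, OpenCV 4.12 (cv2) and the standard library are available. Lean on these libraries where they do the work, as an engineer would, in place of code of your own. Each camera call takes 0.05 s, during which the arm holds its last target. There are 200 camera calls.

### The job

On the spice mill, turn the wide outer ring until its line meets the index bar on the housing, without turning the small knob in its middle. Then turn the small knob clockwise until its clamp bites and is snug, not forced (only about 10 degrees past the first resistance that you feel), with the ring staying on its mark. Let go, and leave the other things on the counter where they are.

Things in the scene. Friction and masses are not known exactly. Their poses are not given: they have to be found in the camera images.
- mill: Spice mill bolted down: white box 130 x 120 mm, aluminium top plate (136 x 126) 90 mm above the counter. Origin on the counter on the axis of the setting head, z up. On +y an open feed tray (y 65 to 151, x -50 to 50 mm, rim at 97 mm); on -x a low spout. A neck 42 mm across (90 to 114 mm up) carries the ring and, above it, the knob, all on one vertical axis.
- ring_grip (a point): Centre of the outer ring, on the axis, 125 mm above the counter (axes as the mill's). Aluminium, knurled, round, 60 mm in diameter, from 115 to 135 mm up; 25 mm are free beneath it, so fingertips may reach past its lower edge. A black line runs out along its top and down its side.
- knob_grip (a point): Centre of the inner lock knob, on the axis, 150 mm above the counter (axes as the mill's). Dark steel, knurled, round, 32 mm in diameter, from 138 to 162 mm up, so 3 mm above the ring's top and narrower. Fingertips that press on the ring while the knob is turned drag the ring along. With the hand at rest the thread drag can act either way, so the torque then reads the spring's, give or take 0.08 N m.
- index_mark (a point): Middle of the index bar, a black radial bar 26 mm long, 4 mm wide and 3 mm high on the top plate, 49 mm from the axis towards the mill's +x. The ring's line must point along it.
- grind_ring (a joint): Angle of the outer ring, rad: 0 when its line points along the index bar, positive clockwise seen from above; it starts between 0.45 and 1.45 (so it must be turned anticlockwise). Evenly stiff, about 0.18 N m, it stays where it is left.
- lock_knob (a joint): Knob angle, rad: 0 at the start (white line to the mill's +x), positive clockwise from above, which tightens. Thread drag about 0.08 N m; between 0.6 and 2.0 rad (differs every time, unseen) the clamp touches, then a spring adds 1.1 N m per rad. Snug: 0.05 to 0.3 rad past touch (aim 0.2 rad, 0.2 N m); over 0.33 rad is overtight. Let go, it springs back to about 0.07 rad past touch, held there by the drag.
- clamp_nut: Brass clamp nut, 16 mm disc hidden in the neck below the knob; origin at its underside on the axis, 100 mm above the counter at the start. The knob drives it down 6 mm per rad, always. It carries a sprung clamp foot (30 N/mm), which at an unseen depth meets the lock plate; from then on the clamp force grows by 180 N per rad, and is about 13 N once the knob is let go.
- spice_jar: Amber glass jar with a steel cap, 48 mm across, 75 mm tall, behind the mill; bystander. Origin under its centre.
- spoon: Steel spoon 150 mm long lying along its x in front of the mill; bystander. Origin under its middle.
- catch_cup: Small open steel cup, 66 mm across, 45 mm tall, in front of the mill's spout; bystander. Origin under its centre.
- sauce_bottle: Clear squeeze bottle, 52 mm across, 150 mm tall, beside the mill; bystander. Origin under its centre.
- shaker: Aluminium shaker, 44 mm across, 84 mm tall, behind the mill; bystander. Origin under its centre.
- steel_bowl: Steel bowl, 130 mm across, 50 mm tall, to the left; bystander. Origin under its centre.
- paper_tub: Open cardboard tub, 120 x 90 x 45 mm, to the right; bystander. Origin under its centre.

How it is judged:
By the outcome, as a careful person would: the job done as asked, in the order asked, and still so for the second after the job is handed in, with the robot touching nothing.
It also fails if it takes over 72 s, if anything falls off the work surface, if the arm or the gripper's body presses on something with over 40 N, if the wrist force passes 120 N, or if a joint passes its speed limit or range.

## Working session

There is one attempt and no reset: what is moved stays moved. The work goes in short steps, each a Python script; the robot and the scene stay as the last script left them, time stands still between calls to the robot, and variables do not carry over. Pictures are saved under pics/ and viewed, about 8 in all and at most 12, crops included, and the job is handed in when it is done.

```bash
ls; mkdir -p pics
python3 - <<'E'
from bench import ctrl, effector, kin, vision, recognise
import cv2,numpy as np
for n in ("top","side"):
    im=vision.capture(n); cv2.imwrite(f"pics/{n}0.png",im[:,:,::-1])
    p=vision.camera_params(n); print(n,np.round(p["K"],1).tolist(),p["origin"],p["orientation"],[k for k in p])
    for q in ("mill","ring_grip","knob_grip","index_mark","grind_ring","sauce_bottle","spice_jar","shaker"):
        print(q,[(np.round(d["point"],4).tolist(),round(d["confidence"],2)) for d in recognise(q,n)[:2]])
print(ctrl.current_t(),ctrl.current_orientation(),ctrl.tcp_to_tips)
E
```

```text
pics
top [[465.0, 0.0, 327.5], [0.0, 465.0, 188.8], [0.0, 0.0, 1.0]] [0.31993779 0.01677678 1.23796792] [-0.06577749  0.07758092  0.74562301 -0.65855968] ['K', 'origin', 'orientation']
mill [([0.4891, 0.0786, 0.0883], 0.83)]
ring_grip [([0.4959, 0.0833, 0.0898], 0.63)]
knob_grip [([0.4972, 0.0801, 0.0854], 0.71), ([0.5774, 0.3615, 0.0188], 0.61)]
index_mark [([0.4956, 0.0845, 0.0914], 0.86)]
grind_ring [([0.5057, 0.0586, 0.1365], 0.69)]
sauce_bottle []
spice_jar [([0.5963, 0.1304, 0.0771], 0.61)]
shaker [([0.6122, 0.0393, 0.0731], 0.76)]
side [[374.2, 0.0, 323.8], [0.0, 374.2, 200.3], [0.0, 0.0, 1.0]] [ 0.41430783 -0.72445143  0.91819736] [ 0.35991005 -0.03011975 -0.08804886  0.92833451] ['K', 'origin', 'orientation']
mill [([0.4937, 0.0344, 0.0912], 0.88)]
ring_grip [([0.4947, 0.04, 0.0901], 0.85)]
knob_grip [([0.4927, 0.0391, 0.0931], 0.77)]
index_mark [([0.4929, 0.0407, 0.0854], 0.76)]
grind_ring [([0.5041, 0.0377, 0.1355], 0.78), ([0.4097, -0.0528, 0.013], 0.16)]
sauce_bottle [([0.5361, -0.1006, 0.0859], 0.82)]
spice_jar [([0.6043, 0.112, 0.0632], 0.52)]
shaker [([0.6196, 0.0261, 0.0563], 0.56)]
0.9 [ 1.45374200e-01  9.89376744e-01 -1.01171770e-05 -2.87940163e-06] 0.014
```

Run:
```python
import cv2
a=cv2.imread("pics/top0.png");b=cv2.imread("pics/side0.png")
cv2.imwrite("pics/t1.png",cv2.resize(a,None,fx=1.25,fy=1.25,interpolation=cv2.INTER_CUBIC))
cv2.imwrite("pics/s1.png",cv2.resize(b,None,fx=1.25,fy=1.25,interpolation=cv2.INTER_CUBIC))
```

```text
(no output)
```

View pics/t1.png

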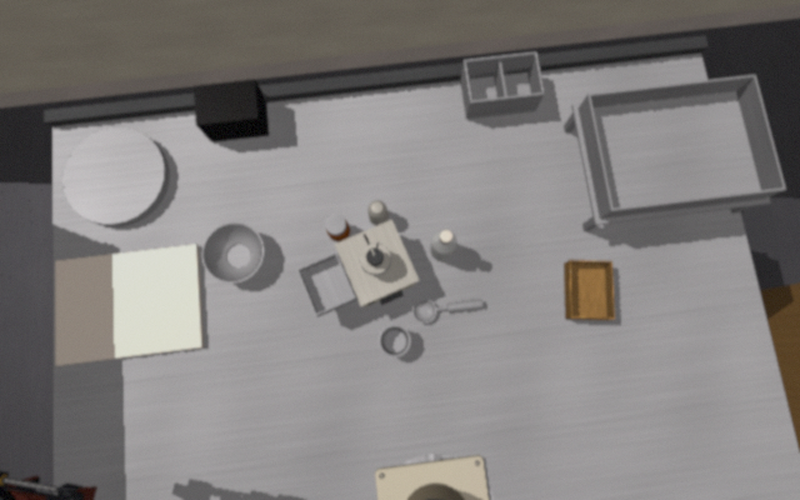

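View pics/s1.png

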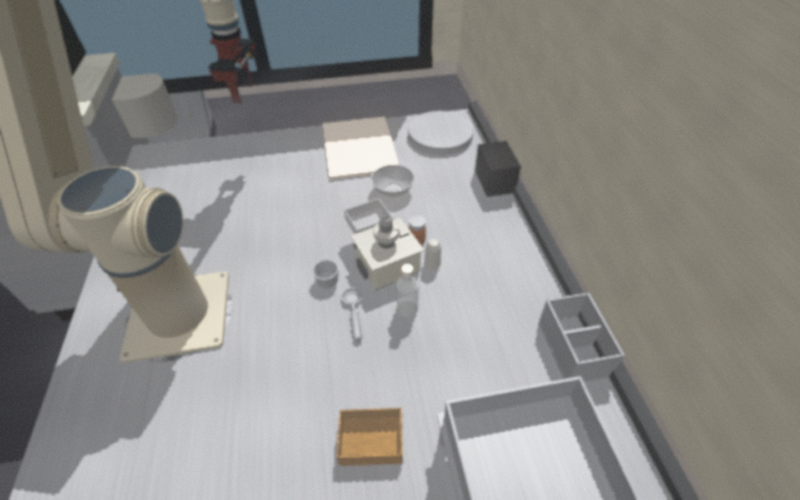

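```bash
cat > h.py <<'E'
import numpy as np, cv2
from scipy.spatial.transform import Rotation as R
from bench import ctrl, effector, kin, vision, recognise
def proj(P,n):
    p=vision.camera_params(n); c=R.from_quat(p["orientation"]).inv().apply(np.atleast_2d(P)-p["origin"])
    u=(p["K"]@np.c_[c[:,0],-c[:,1],-c[:,2]].T).T
    return u[:,:2]/u[:,2:]
def shot(n,k=4): return np.mean([vision.capture(n).astype(float) for _ in range(k)],0)
def mill(P,pose):
    x,y,a=pose; P=np.atleast_2d(P).astype(float)/1000
    return np.c_[x+P[:,0]*np.cos(a)-P[:,1]*np.sin(a), y+P[:,0]*np.sin(a)+P[:,1]*np.cos(a), P[:,2]]
def crop(im,c,w,h,s): # crop centred at pixel c
    x0,y0=int(c[0]-w/2),int(c[1]-h/2)
    return cv2.resize(im[y0:y0+h,x0:x0+w].astype(np.uint8)[:,:,::-1],None,fx=s,fy=s,interpolation=cv2.INTER_CUBIC),(x0,y0)
E
python3 - <<'E'
from h import *
o=[]
for n in("top","side"):
    im=shot(n); np.save(f"pics/{n}.npy",im)
    c=proj([[.505,.045,.12]],n)[0]; print(n,c)
    k,o0=crop(im,c,80,80,5); print(o0); 
    for i in range(0,80,10): cv2.putText(k,str(o0[0]+i),(i*5,8),0,.3,(0,0,255)); cv2.putText(k,str(o0[1]+i),(0,i*5+4),0,.3,(0,0,255))
    o.append(k)
cv2.imwrite("pics/c1.png",np.hstack(o))
E
```

```text
top [304.68331485 209.28912904]
(264, 169)
side [307.82063115 189.074848  ]
(267, 149)
```

View pics/c1.png

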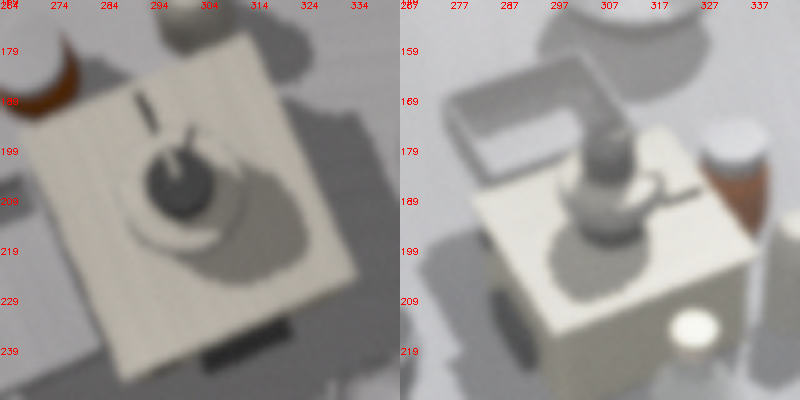

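```bash
cat > fit.py <<'E'
from h import *
from scipy.optimize import least_squares
T=np.array([[245,35],[20,127],[122,382],[357,273],[137,92],[157,132]])
S=np.array([[757,255],[655,125],[470,200],[555,335],[702,190],[655,204]])-[400,0]
px={"top":(T+.5)/5-.5+[264,169],"side":(S+.5)/5-.5+[267,149]}
M=np.array([[68,-63,90],[68,63,90],[-68,63,90],[-68,-63,90],[62,0,93],[36,0,93]])
def res(q,cams=("top","side")):
    P=mill(M+np.array([0,0,0]),q[:3]); r=[proj(P,n)-px[n] for n in cams]
    return np.concatenate(r).ravel()
for cams in (("top",),("side",),("top","side")):
    s=least_squares(res,[.505,.045,0.],args=(cams,)); print(cams,s.x); 
    print(np.round(s.fun.reshape(-1,2),1).tolist())
E
python3 fit.py
```

```text
('top',) [0.51181546 0.05535753 0.29257913]
[[0.4, -0.7], [-0.5, 0.6], [0.1, -0.7], [-0.1, 0.4], [0.0, -0.4], [0.1, 0.9]]
('side',) [0.50694963 0.05334882 0.31255634]
[[0.1, -0.3], [0.8, 0.3], [-1.1, 0.1], [-0.3, 0.5], [-0.7, -0.4], [1.2, -0.3]]
('top', 'side') [0.50986659 0.05489278 0.29900261]
[[0.5, -0.1], [-0.4, 1.5], [0.6, 0.1], [0.3, 1.0], [0.1, 0.4], [0.2, 1.6], [0.9, -0.5], [2.0, -0.1], [-0.1, -0.7], [0.2, -0.1], [0.2, -0.7], [2.1, -0.7]]
```

```bash
cat > ov.py <<'E'
from h import *
def overlay(pose,th,files={n:f"pics/{n}.npy" for n in("top","side")},out="pics/ov.png",w=44,s=9):
    o=[];t=np.linspace(0,2*np.pi,80)
    for n,f in files.items():
        im=np.load(f); c=proj(mill([[0,0,125]],pose),n)[0]; k,o0=crop(im,c,w,w,s)
        def dr(P,col,cl=False):
            q=((proj(mill(P,pose),n)-o0+.5)*s-.5); cv2.polylines(k,[np.round(q*16).astype(np.int32)],cl,col,1,cv2.LINE_AA,4)
        for r,z,col in((30,135,(0,0,255)),(30,115,(0,0,150)),(16,162,(0,255,0)),(16,138,(0,150,0))):
            dr(np.c_[r*np.cos(t),r*np.sin(t),0*t+z],col,True)
        dr([[36,0,93],[62,0,93]],(255,0,0))
        dr([[20*np.cos(th),-20*np.sin(th),135],[30*np.cos(th),-30*np.sin(th),135],[30*np.cos(th),-30*np.sin(th),115]],(255,0,255))
        dr([[68,-63,90],[68,63,90],[-68,63,90],[-68,-63,90]],(255,255,0),True)
        o.append(k)
    cv2.imwrite(out,np.hstack(o))
if __name__=="__main__": overlay([.5095,.0548,.30],.6)
E
python3 ov.py
```

```text
(no output)
```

View pics/ov.png

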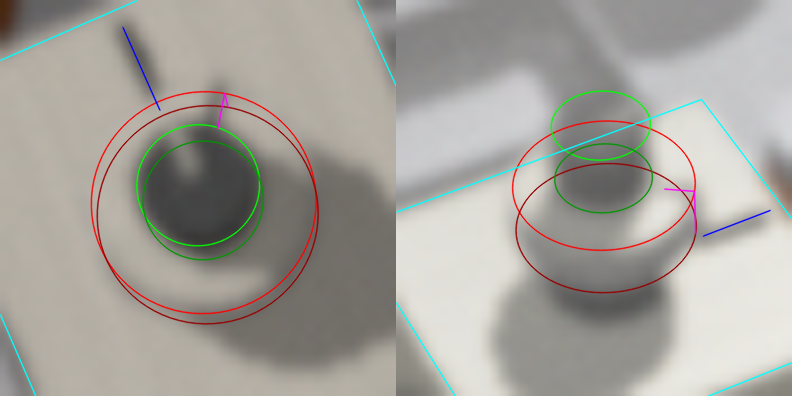

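```bash
cat > ang.py <<'E'
from h import *
from scipy.ndimage import map_coordinates
def prof(im,n,pose,rs,z,ths):
    g=im.mean(2); out=[]
    for th in ths:
        P=np.c_[rs*np.cos(th),-rs*np.sin(th),0*rs+z]; q=proj(mill(P,pose),n)
        out.append(map_coordinates(g,[q[:,1],q[:,0]],order=1).mean())
    return np.array(out)
def dip(ths,v,w):
    # dark line: high-pass then centroid round the minimum
    from scipy.ndimage import median_filter
    k=max(3,int(w*3/(ths[1]-ths[0]))|1); d=median_filter(v,k,mode="nearest")-v
    i=d.argmax(); m=np.abs(ths-ths[i])<w; ww=np.clip(d[m]-0.2*d[i],0,None); return (ths[m]*ww).sum()/ww.sum(), d[i]
def measure(im,n,pose,lo=-.6,hi=1.6):
    a=np.arange(lo,hi,.02); b=np.arange(-.4,.4,.01)
    return dip(a,prof(im,n,pose,np.linspace(22,31,8),135,a),.25), dip(b,prof(im,n,pose,np.linspace(39,60,12),93,b),.12)
if __name__=="__main__":
    for n in("top","side"):
        im=np.load(f"pics/{n}.npy")
        for pose in([.5095,.0548,.3],[.5118,.0554,.2926],[.507,.0533,.3125],[.5095,.0528,.3]):
            print(n,pose,np.round(measure(im,n,pose),3).tolist())
    # orientation/IK checks
    for yaw in np.arange(-3,3.2,.5):
        q=R.from_euler("z",yaw)*R.from_quat([1,0,0,0])
        s=kin.solve_ik([.5095,.0548,.16],q.as_quat()); print(yaw,None if s is None else np.round(s,2))
E
python3 ang.py
```

```text
top [0.5095, 0.0548, 0.3] [[0.529, 32.809], [0.008, 42.2]]
top [0.5118, 0.0554, 0.2926] [[0.575, 30.496], [-0.001, 42.794]]
top [0.507, 0.0533, 0.3125] [[0.45, 31.2], [0.008, 38.189]]
top [0.5095, 0.0528, 0.3] [[0.453, 31.285], [-0.029, 41.642]]
side [0.5095, 0.0548, 0.3] [[0.659, 10.886], [0.033, 21.818]]
side [0.5118, 0.0554, 0.2926] [[0.76, 7.53], [0.026, 19.989]]
side [0.507, 0.0533, 0.3125] [[0.553, 12.601], [0.029, 22.19]]
side [0.5095, 0.0528, 0.3] [[0.607, 8.482], [-0.006, 22.323]]
-3.0 [ 0.08  0.37  1.93 -0.    0.84 -1.63]
-2.5 [ 0.08  0.37  1.93 -0.    0.84 -2.13]
-2.0 None
-1.5 None
-1.0 None
-0.5 [ 0.08  0.37  1.93 -0.    0.84  2.15]
0.0 [ 0.08  0.37  1.93 -0.    0.84  1.65]
0.5 [ 0.08  0.37  1.93 -0.    0.84  1.15]
1.0 [ 0.08  0.37  1.93 -0.    0.84  0.65]
1.5 [ 0.08  0.37  1.93 -0.    0.84  0.15]
2.0 [ 0.08  0.37  1.93 -0.    0.84 -0.35]
2.5 [ 0.08  0.37  1.93 -0.    0.84 -0.85]
3.0 [ 0.08  0.37  1.93 -0.    0.84 -1.35]
```

```bash
cat >> h.py <<'E'
def down(psi): return (R.from_euler("z",psi)*R.from_quat([1,0,0,0])).as_quat()
def st(tag=""):
    print(tag,"t%.1f"%ctrl.current_t(),"p",np.round(ctrl.current_position(),4),"F",np.round(ctrl.current_contact_force(),2),"M",np.round(ctrl.current_ft_torque(),3),"gap %.4f"%ctrl.current_finger_gap(),"q6 %.3f"%ctrl.current_joints()[5])
E
python3 - <<'E'
from h import *
c=[.5098,.0545]; o=down(1.57)
ctrl.goto([*c,.23],o); st("above")
print(ctrl.move_straight([*c,.121],v=.08,f_stop=6)); st("down")
effector.gripper_to(.72); st(".72")
effector.gripper_to(.66); st(".66")
E
```

```text
above t3.6 p [0.5099 0.0552 0.23  ] F [ 0.6   0.41 -0.21] M [-0.076 -0.003 -0.03 ] gap 1.0001 q6 0.084
False
down t5.1 p [0.5101 0.0545 0.1214] F [-0.55  0.38 -0.08] M [-0.063  0.033 -0.023] gap 1.0004 q6 0.084
.72 t5.7 p [0.5098 0.0545 0.121 ] F [-0.11 -0.41  0.44] M [-0.076  0.     0.026] gap 0.7193 q6 0.084
.66 t5.9 p [0.5101 0.0545 0.121 ] F [ 1.63  0.45 -1.83] M [-0.097 -0.108  0.029] gap 0.6750 q6 0.084
```

Run:
```python
from h import *
c=[.5100,.0545,.121]
effector.gripper_to(.5); st("grip")
for i in range(1,6):
    ctrl.move_straight(c,v=.1,ori=down(1.57+.11*i)); st(i)
effector.gripper_to(.8); st("open")
ctrl.move_straight([*c[:2],.20],v=.15); 
ctrl.goto([.36,.25,.25],down(1.57)); st()
for n in("top","side"): np.save(f"pics/{n}2.npy",shot(n,5))
from ang import measure
from ov import overlay
for n in("top","side"):
    print(n,np.round(measure(np.load(f"pics/{n}2.npy"),n,[.51,.0545,.298]),3).tolist(),np.round(measure(np.load(f"pics/{n}.npy"),n,[.51,.0545,.298]),3).tolist())
overlay([.51,.0545,.298],0,{n:f"pics/{n}2.npy" for n in("top","side")},"pics/ov2.png")
```

```text
grip t6.1 p [0.5101 0.0545 0.121 ] F [ 1.64  0.14 -1.42] M [-0.084 -0.167  0.045] gap 0.6769 q6 0.084
1 t6.4 p [0.5101 0.0545 0.121 ] F [ 1.69  1.11 -2.51] M [-0.094 -0.233  0.212] gap 0.6806 q6 -0.024
2 t6.7 p [0.5102 0.0545 0.121 ] F [ 2.9   0.77 -2.16] M [-0.095 -0.368  0.195] gap 0.6812 q6 -0.132
3 t6.9 p [0.5103 0.0545 0.1211] F [ 3.78  1.56 -3.34] M [ 0.017 -0.472  0.2  ] gap 0.6807 q6 -0.241
4 t7.2 p [0.5103 0.0546 0.121 ] F [ 4.14  0.24 -4.26] M [ 0.031 -0.651  0.189] gap 0.6790 q6 -0.350
5 t7.4 p [0.5104 0.0546 0.121 ] F [ 3.9   0.49 -4.38] M [ 0.101 -0.725  0.179] gap 0.6802 q6 -0.461
open t7.8 p [0.5096 0.0545 0.121 ] F [-0.02 -0.13 -0.02] M [-0.081  0.021 -0.019] gap 0.7975 q6 -0.465
 t9.5 p [0.3601 0.2497 0.2494] F [-0.2   0.02  0.49] M [-0.075  0.061  0.01 ] gap 0.7972 q6 0.579
top [[-0.01, 29.918], [-0.0, 47.722]] [[0.522, 32.172], [-0.002, 42.184]]
side [[-0.0, 5.773], [0.024, 21.911]] [[0.667, 9.764], [0.023, 21.801]]
```

View pics/ov2.png

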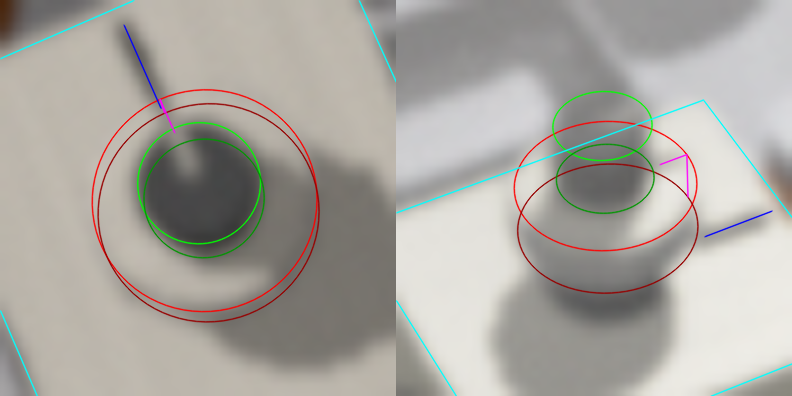

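Run:
```python
from ang import *
im=np.load("pics/top2.npy"); b=np.arange(-.45,.45,.01)
for p in([.51,.0545,.298],[.51,.0545,.285],[.51,.0535,.298],[.51,.0545,.311]):
    r=[dip(b,prof(im,"top",p,np.linspace(*x,8),z,b),.15)[0] for x,z in(((38,48),93),((50,60),93),((23,27),135),((26,30),135))]
    k=dip(b,-prof(im,"top",p,np.linspace(5,14,8),162,b),.3)[0]
    # lateral mm offsets (clockwise +)
    print(p,np.round(r,3),"knob",round(k,3),"mm",np.round(np.array(r)*[43,55,25,28],2))
```

```text
[0.51, 0.0545, 0.298] [ 0.003 -0.003 -0.01  -0.005] knob -0.03 mm [ 0.13 -0.14 -0.24 -0.15]
[0.51, 0.0545, 0.285] [-0.01  -0.015 -0.023 -0.018] knob -0.043 mm [-0.43 -0.85 -0.56 -0.51]
[0.51, 0.0535, 0.298] [-0.019 -0.02  -0.05  -0.038] knob -0.12 mm [-0.8  -1.09 -1.25 -1.08]
[0.51, 0.0545, 0.311] [0.016 0.011 0.004 0.008] knob -0.017 mm [0.69 0.58 0.09 0.22]
```

```bash
cat > knob.py <<'E'
from h import *
c=[.5100,.0547,.1548]; psi0=2.8
def mz(k=8):
    v=[]
    for _ in range(k): v.append(ctrl.current_ft_torque()[2]); ctrl.pause(.01)
    return np.mean(v)
def turn(a): ctrl.move_straight(c,v=.1,ori=down(psi0-a))
E
python3 - <<'E'
from knob import *
effector.gripper_to(.75)
ctrl.goto([*c[:2],.25],down(psi0)); st("above")
print(ctrl.move_straight(c,v=.08,f_stop=6)); st("down"); m0=mz()
effector.gripper_to(.42); st(".42")
effector.gripper_to(.2); st("grip"); mg=mz(); print("m0",m0,mg)
log=[]; base=None
a=0
while a<2.3:
    a+= .1 if a<.45 else .04
    turn(a); m=mz(); log.append((round(a,3),round(m-m0,3)))
    if a>.55:
        base=base if base is not None else np.median([abs(x[1]) for x in log[1:]])
        if abs(m-m0)>base+.12: break
print(log,base); st("end")
E
```

```text
above t11.8 p [0.5098 0.055  0.25  ] F [-0.91 -0.56  0.33] M [ 0.026 -0.077  0.005] gap 0.7506 q6 -1.145
False
down t13.2 p [0.5104 0.0547 0.1553] F [-1.08  0.45  0.42] M [-0.026  0.028 -0.014] gap 0.7462 q6 -1.146
.42 t13.9 p [0.51   0.0547 0.1548] F [-0.09 -0.12  0.41] M [-0.065  0.007  0.015] gap 0.4209 q6 -1.146
grip t14.2 p [0.5102 0.0552 0.1548] F [ 0.23  4.81 -1.15] M [ 0.738 -0.12   0.061] gap 0.3576 q6 -1.146
m0 -0.005329481051064127 0.026391706244125415
[(0.1, np.float64(-0.087)), (0.2, np.float64(-0.093)), (0.3, np.float64(-0.081)), (0.4, np.float64(-0.087)), (0.5, np.float64(-0.113)), (0.54, np.float64(-0.063)), (0.58, np.float64(-0.072)), (0.62, np.float64(-0.09)), (0.66, np.float64(-0.087)), (0.7, np.float64(-0.083)), (0.74, np.float64(-0.095)), (0.78, np.float64(-0.1)), (0.82, np.float64(-0.073)), (0.86, np.float64(-0.062)), (0.9, np.float64(-0.07)), (0.94, np.float64(-0.086)), (0.98, np.float64(-0.088)), (1.02, np.float64(-0.109)), (1.06, np.float64(-0.065)), (1.1, np.float64(-0.074)), (1.14, np.float64(-0.07)), (1.18, np.float64(-0.074)), (1.22, np.float64(-0.099)), (1.26, np.float64(-0.093)), (1.3, np.float64(-0.083)), (1.34, np.float64(-0.081)), (1.38, np.float64(-0.087)), (1.42, np.float64(-0.07)), (1.46, np.float64(-0.07)), (1.5, np.float64(-0.042)), (1.54, np.float64(-0.0)), (1.58, np.float64(0.037)), (1.62, np.float64(0.045)), (1.66, np.float64(0.106)), (1.7, np.float64(0.136)), (1.74, np.float64(0.133)), (1.78, np.float64(0.186)), (1.82, np.float64(0.213))] 0.08399999999999999
end t26.3 p [0.51   0.0551 0.1548] F [0.08 5.95 0.01] M [0.895 0.102 0.238] gap 0.3579 q6 0.673
```

Run:
```python
from knob import *
from ang import *
from ov import overlay
effector.gripper_to(.75); st("open")
ctrl.move_straight([*c[:2],.22],v=.12)
ctrl.goto([.36,.25,.25],down(1.57)); st()
P=[.51,.0547,.298]
for n in("top","side"): np.save(f"pics/{n}3.npy",shot(n,5))
for f in("2","3"):
    for n in("top","side"):
        print(n,f,np.round(measure(np.load(f"pics/{n}{f}.npy"),n,P),3).tolist())
    b=np.arange(-.8,2.8,.02); im=np.load(f"pics/top{f}.npy")
    print("knob",dip(b,-prof(im,"top",P,np.linspace(5,14,8),162,b),.3))
overlay(P,0,{n:f"pics/{n}3.npy" for n in("top","side")},"pics/ov3.png")
for n in("top","side"):
    im=np.load(f"pics/{n}3.npy"); d=np.abs(im-np.load(f"pics/{n}2.npy")).max(2)
    print(n,[ (np.round(proj([q],n)[0]).tolist()) for q in([.51,.055,.14],)], "changed px bbox near mill", [ (v.min(),v.max()) for v in np.where(d[150:260,230:400]>25)])
```

```text
open t27.0 p [0.51   0.0547 0.1548] F [ 0.4   0.97 -0.23] M [-0.088  0.104 -0.004] gap 0.7502 q6 0.674
 t28.6 p [0.3604 0.2497 0.2497] F [-0.46  0.54 -0.09] M [-0.092  0.066  0.013] gap 0.7522 q6 0.581
top 2 [[-0.003, 29.522], [0.003, 46.074]]
side 2 [[0.009, 5.927], [0.028, 22.096]]
knob (np.float64(-0.01308007965109556), np.float64(13.383126877171577))
top 3 [[-0.003, 35.098], [0.003, 45.988]]
side 3 [[0.006, 5.649], [0.029, 22.177]]
knob (np.float64(1.2987292248791042), np.float64(11.008928879002369))
top [[300.0, 206.0]] changed px bbox near mill [(np.int64(49), np.int64(54)), (np.int64(66), np.int64(74))]
side [[309.0, 182.0]] changed px bbox near mill [(np.int64(25), np.int64(29)), (np.int64(79), np.int64(81))]
```

View pics/ov3.png

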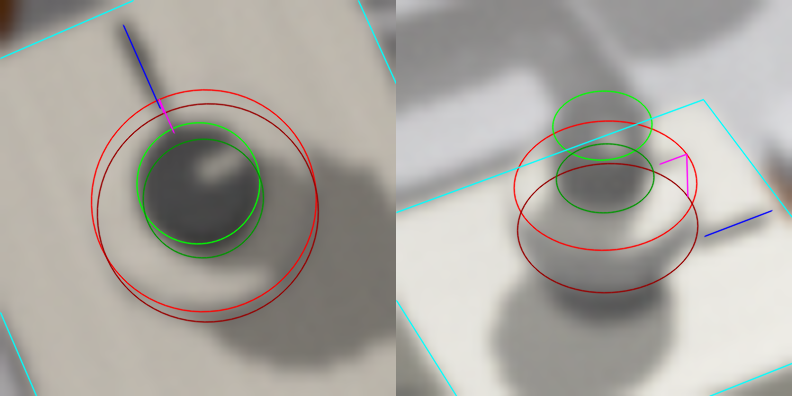

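Run:
```python
from ang import *
i2,i3=np.load("pics/top2.npy"),np.load("pics/top3.npy"); D=(i3-i2)
b=np.arange(.6,2.2,.02)
for dx in(-.002,-.001,0,.001,.002):
    P=[.51+dx*np.cos(.298),.0547+dx*np.sin(.298),.298]
    r=[round(float(dip(b,-prof(D,"top",P,np.linspace(*x,6),162,b),.4)[0]),3) for x in((5,8),(8,11),(11,15))]
    print(dx,r)
```

```text
-0.002 [1.001, 1.109, 1.164]
-0.001 [1.136, 1.219, 1.253]
0 [1.275, 1.329, 1.344]
0.001 [1.418, 1.439, 1.437]
0.002 [1.566, 1.55, 1.532]
```

Run:
```python
from h import *
st(); print(ctrl.close_job())
```

```text
t29.1 p [0.3602 0.2498 0.2499] F [ 0.92 -0.35  0.33] M [-0.087  0.084 -0.013] gap 0.7483 q6 0.581
the job is handed in; nothing more can be done
None
```

The ring is on its mark and the knob is clamped, but I turned the knob about 15° past first resistance instead of the 10° asked. I handed the job in at 29 s of the 72 s allowed, with the arm clear of everything.

- **Ring:** I gripped it below the knob and turned it about 0.53 rad anticlockwise. After the knob was tightened, the top camera showed its line within 0.01 rad of the index bar. The side camera, which is less precise here, differed by about 0.02 rad. The knob's white line had not moved while the ring was turned.
- **Knob:** I gripped it with the fingertips about 6 mm above the ring and turned it clockwise in small steps. Resistance began at about 1.46 rad of hand rotation. I stopped with the spring torque at about 0.30 N m, which is roughly 0.27 rad past touch. That is above the 0.2 aimed for, but inside the 0.3 snug limit and under the 0.33 overtight limit.
- **Why it overshot:** with the hand at rest, the thread drag read with its sign reversed, so my torque stop tripped late.
- **Uncertain reading:** the torque rose by 0.8 N m per rad of hand rotation, not the 1.1 given. I put this down to give in the grip. If that is wrong, the peak could have been nearer the limit.
- **After letting go:** the knob read 1.3 to 1.5 rad, depending on the assumed centre. The most consistent value, about 1.47, fits the expected spring-back. I did not regrip it to check that the clamp was still engaged.
- **Other things on the counter:** comparing pictures from before and after the knob was turned, only the knob's line had changed near the mill. I did not compare the rest of the counter.

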